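Set the dispenser's dose dial and bring the bowl under its spout

TASK

Get the soap dispenser ready for the next wash: turn the dose dial on its top until the red-lined pointer points at the middle of the green dot (not the yellow one), and slide the small steel bowl along the slab, without lifting it, until it stands upright and centred under the spout. Leave the brush, the soap holder and the blue mug where they are.

Things in the scene. Friction and masses are not known exactly. Their poses are not given: they have to be found in the camera images.
- dial_axis (a point): Point on the vertical axis of the dose dial, in the top face of the dispenser (140 mm above the slab). The dispenser is a white plastic box 130 x 130 x 140 mm high, fixed to the slab. This point is the centre of the top; its axes are the dispenser's: x away from the spout side, y across, z up. The spout sticks out of the -x side, under a grey push plate 75 mm wide; plate and its housing reach 95 mm from the axis and stand 102 to 142 mm above the slab.
- dial (a joint): Angle of the dose dial in rad, growing counter-clockwise seen from above; at 0 the pointer points along the dispenser's x (straight away from the spout); stops at -2.6 and 2.6. The dial stays where it is left; it needs about 0.05 N m to turn (about 2 N at 30 mm from the axis). It starts pointing between the two dots.
- pointer (a point): On the pointer of the dial: a black upright bar 12 mm thick, standing 12 to 46 mm above the dispenser's top on a grey disc of radius 40 mm (12 mm thick). The bar runs from 14 mm behind the axis to 42 mm in front of it; a red line along its top and a red front edge show where it points. This point lies inside the bar, 30 mm in front of the axis and 30 mm above the dispenser's top; its x is the pointing direction, z up.
- dial_frame (a point): Point on the dial's axis at the height of the pointer's top (46 mm above the dispenser's top); turns with the dial: x is the pointing direction, z up.
- green_mark (a point): Centre of the upper face of the green dot: a disc 14 mm across and 2 mm thick fixed on the dispenser's white top just outside the dial, 53 to 57 mm from its axis. It lies on one side of the dispenser (its +y or -y side), the yellow dot on the other.
- yellow_mark (a point): Centre of the upper face of the yellow dot, of the same size, on the opposite side of the dial. Not the wanted one.
- spout (a point): Lower end of the spout's nozzle, 92 mm above the slab, 140 mm from the dial axis along the dispenser's -x, 75 mm out from the dispenser's face. The nozzle is 16 mm across; the grey spout arm above it is 16 mm wide and reaches up to 112 mm.
- bowl_center (a point): Centre of the loose stainless bowl, on its axis, half-way up (22.5 mm above its underside). Round, rim 110 mm across, 45 mm high, foot 84 mm across, walls 3 mm, floor 4 mm; about 0.13 to 0.25 kg. z is its axis.
- brush_center (a point): Middle of the loose green brush with pale stiff bristles, 150 x 56 x 49 mm (its x is the long axis), 22 mm above the slab. Bystander.
- soap_center (a point): Middle of the loose white ceramic soap holder with a tan bar of soap, 90 x 125 x 32 mm, 14 mm above the slab. Bystander.
- mug_center (a point): Middle of the loose blue plastic mug, 76 mm across, 85 mm high, handle on its y side, 42.5 mm above the slab. Bystander.
Things that resemble listed ones, but are neither listed nor needed, are in the scene too. Of the things shaped like the part that bears dial_axis, the white one is meant.

How it is judged:
By the outcome, as a careful person would: the job done as asked, in the order asked, and still so for the second after the job is handed in, with the robot touching nothing.
It also fails if it takes over 72 s, if anything falls off the work surface, if the arm or the gripper's body presses on something with over 40 N, if the wrist force passes 120 N, or if a joint passes its speed limit or range.

ROBOT

A 7-joint arm with a two-finger parallel gripper is mounted at the origin on the work surface. World frame = base frame: x ahead of the robot, y to its left, z up, the work surface at z = 0. Lengths are in m, angles in rad, forces in N, time in s.
With the tool pointing down it reaches from about 0.35 to 0.9 m from the base axis. Payload 19.9 kg.
Tool frame: the origin (TCP) lies between the finger pads; the fingertips stand 19 mm ahead of it and the grasp point (between the pads) is the TCP; z points along the fingers, y is the direction in which the jaws open and shut (so a half turn about z gives the same grasp; the last joint's range is limited). The gripper opens to 94 mm and grips with 3 to 60 N. Pads are 16 mm wide; open, the fingers measure 119 mm over their backs; the gripper's body (75 mm by 177 mm) begins 78 mm behind the grasp point.
Start: joints at [1.181, 0.417, -0.01, 1.614, 0.005, 1.111, -0.053], TCP at [0.214, -0.587, 0.224] pointing down, gripper open.
Joint ranges: [-2.81, 2.81], [-0.39, 2.02], [-1.27, 1.25], [0.06, 2.57], [-1.19, 4.33], [0.19, 2], [-2.82, 2.82]. Speed limits (rad/s): [1.89, 1.89, 2.39, 2.39, 3.01, 3.01, 3.01].

INTERFACE

Orientations are given as a 3x3 rotation matrix whose columns are the frame's x, y, z axes.
In Python, from rig import robot gives the robot as it stands. Calls block until the motion is done:
- robot.move_ptp(position, orientation): joint-space move of the TCP to a pose.
- robot.move_linear(position, velocity=0.15, frame=None, threshold=None): straight line of the TCP; frame=None keeps the orientation; velocity is the mean speed in m/s. With threshold (N) it stops when the force on the tool has changed by that much, and returns True; else False.
- robot.goto_joints(angles): joint-space move.
- robot.gripper_to(opening): finger opening in m; the grip force is fixed at half the most; returns when the fingers have stopped.
- robot.pause(seconds).
- robot.ik(position, orientation): joint angles nearest the present ones, or None.
- robot.get_state(): the state.
- robot.grab_frame(name): name is "scene" or "top"; returns the picture (400x640x3 uint8, red, green, blue); there is no depth.
- robot.camera_info(name): a dict with "fx", "fy", "cx", "cy" (pixels), "dist" ([k1, k2, p1, p2, k3] as OpenCV has them; the pictures are not rectified), "rvec" (rotation vector, rad) and "tvec" (3), from world to camera coordinates, as OpenCV has them. Camera axes: x right, y down, z forward; pixel columns grow to the right and rows downward; lengths in m; the calibration is good to about 2 mm. A picture is of the moment at which its call begins. camera_info takes no time and is no camera call.
A pose or a line that the arm cannot do raises robot.PlanningError and nothing moves.
- robot.sign_off(): hands the job in, once; it reports no verdict.
The state is a dict: "time": time; "qpos": joint angles; "joint_vel": joint speeds; "effort": joint torques, N m; "ee_pos": TCP position; "tool_rot": TCP orientation; "force": force on the tool from outside, world axes, zero at the start; "moment": the same for the moment, N m; "opening": finger opening in m.
Only numpy, scipy, OpenCV 4.12 (cv2) and the standard library are available. Lean on these libraries where they do the work, as an engineer would, in place of code of your own. Each camera call takes 0.05 s, during which the arm holds its last target.

## Working session

There is one attempt and no reset: what is moved stays moved. The work goes in short steps, each a Python script; the robot and the scene stay as the last script left them, time stands still between calls to the robot, and variables do not carry over. Pictures are saved under pics/ and viewed, and the job is handed in when it is done.

```bash
ls; mkdir -p pics; python3 - <<'E'
from rig import robot
import cv2
for n in("scene","top"):
    im=robot.grab_frame(n); cv2.imwrite(f"pics/{n}0.png",im[:,:,::-1]); print(n,robot.camera_info(n))
s=robot.get_state();print(s['time'],s['ee_pos'],s['tool_rot'],s['opening'])
E
```

```text
pics
scene {'fx': 516.4529084696578, 'fy': 516.4529084696578, 'cx': 319.52480467239224, 'cy': 199.21009146488987, 'dist': array([-0.03955438,  0.        ,  0.        ,  0.        ,  0.        ]), 'rvec': array([ 2.43869551,  0.84558189, -0.23826368]), 'tvec': array([-0.461428  , -0.17564965,  1.74355536])}
top {'fx': 384.980065390455, 'fy': 384.980065390455, 'cx': 316.30119139237314, 'cy': 195.68800527978132, 'dist': array([-0.06437146,  0.        ,  0.        ,  0.        ,  0.        ]), 'rvec': array([ 2.15408603, -2.17278395,  0.17236396]), 'tvec': array([0.07047176, 0.55088002, 0.92129698])}
0.1 [ 0.2134885  -0.58706379  0.22390413] [[ 9.39786967e-01  3.41760521e-01 -4.50734142e-04]
 [ 3.41760810e-01 -9.39786420e-01  1.01638222e-03]
 [-7.62345092e-05 -1.10922603e-03 -9.99999382e-01]] 0.09383174433969907
```

View pics/scene0.png

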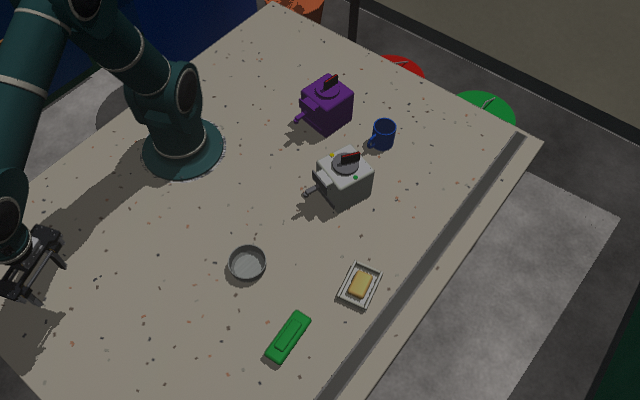

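View pics/top0.png

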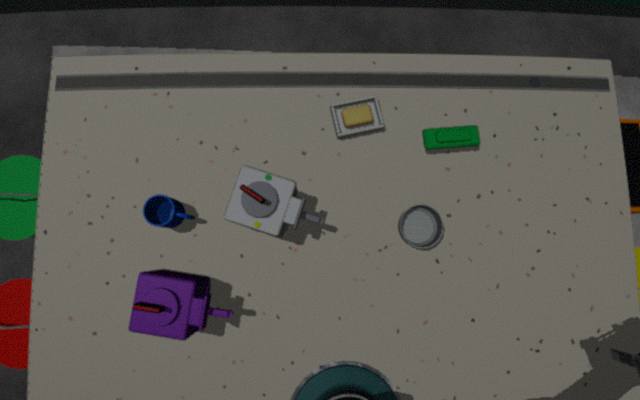

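The scene view shows the white dispenser at about (343,175), the purple look-alike at (327,103) and the bowl at (247,263). In the top view the white one is at (262,200), its green dot at (268,177), its yellow dot at (257,225), its spout near (315,217) and the bowl at (421,227). The purple box at top (170,303) is the decoy, since the white one is meant. Next I'll enlarge and measure.

```bash
cat > h.py <<'E'
import numpy as np, cv2
from rig import robot
def cam(n):
    c=robot.camera_info(n);K=np.array([[c['fx'],0,c['cx']],[0,c['fy'],c['cy']],[0,0,1]])
    return K,c['dist'],cv2.Rodrigues(c['rvec'])[0],np.array(c['tvec']),c['rvec']
def ray(n,uv):
    K,d,R,t,_=cam(n)
    p=cv2.undistortPoints(np.array(uv,float).reshape(-1,1,2),K,d).reshape(-1,2)
    return -R.T@t, np.c_[p,np.ones(len(p))]@R
def plane(n,uv,z):
    o,d=ray(n,uv); return o+d*((z-o[2])/d[:,2])[:,None]
def proj(n,P):
    K,d,R,t,rv=cam(n); return cv2.projectPoints(np.array(P,float).reshape(-1,1,3),rv,t,K,d)[0].reshape(-1,2)
def tri(uv1,uv2):
    A=[];b=[]
    for n,uv in(("scene",uv1),("top",uv2)):
        o,d=ray(n,[uv]);d=d[0]/np.linalg.norm(d[0]);M=np.eye(3)-np.outer(d,d);A.append(M);b.append(M@o)
    A=np.vstack(A);b=np.hstack(b);x=np.linalg.lstsq(A,b,rcond=None)[0];return x,np.linalg.norm(A@x-b)
def mask(im,f):
    hsv=cv2.cvtColor(im,cv2.COLOR_RGB2HSV); return f(hsv[...,0].astype(int),hsv[...,1].astype(int),hsv[...,2].astype(int))
def blobs(m,mn=4):
    n,l,s,c=cv2.connectedComponentsWithStats(m.astype(np.uint8),connectivity=8)
    return [(c[i].round(2).tolist(),int(s[i,4]),s[i,:4].tolist()) for i in range(1,n) if s[i,4]>=mn]
def crop(n,im,x,y,w,h,k,fn):
    cv2.imwrite(fn,cv2.resize(im[y:y+h,x:x+w,::-1],None,fx=k,fy=k,interpolation=cv2.INTER_CUBIC))
E
python3 - <<'E'
from h import *
for n,(x,y,w,h),(x2,y2,w2,h2) in(("scene",(295,140,90,75),(220,235,60,50)),("top",(215,155,120,90),(390,195,60,60))):
    im=cv2.imread(f"pics/{n}0.png")[:,:,::-1].copy()
    crop(n,im,x,y,w,h,6,f"pics/{n}_c.png")
    crop(n,im,x2,y2,w2,h2,8,f"pics/{n}_b.png")
    sub=np.zeros(im.shape[:2],bool);sub[y:y+h,x:x+w]=1
    for nm,f in(("green",lambda H,S,V:(H>45)&(H<85)&(S>110)),("yellow",lambda H,S,V:(H>22)&(H<38)&(S>120)),("red",lambda H,S,V:((H<8)|(H>172))&(S>120)&(V>70))):
        print(n,nm,blobs(mask(im,f)&sub,3))
E
```

```text
scene green [([355.17, 176.92], 12, [353, 176, 5, 3])]
scene yellow [([331.38, 154.38], 13, [330, 153, 4, 4])]
scene red [([350.0, 154.07], 30, [342, 152, 18, 5])]
top green [([267.79, 176.79], 24, [265, 174, 6, 6])]
top yellow [([256.91, 223.91], 22, [255, 222, 5, 5])]
top red [([251.17, 192.8], 60, [241, 186, 21, 15])]
```

View pics/scene_c.png

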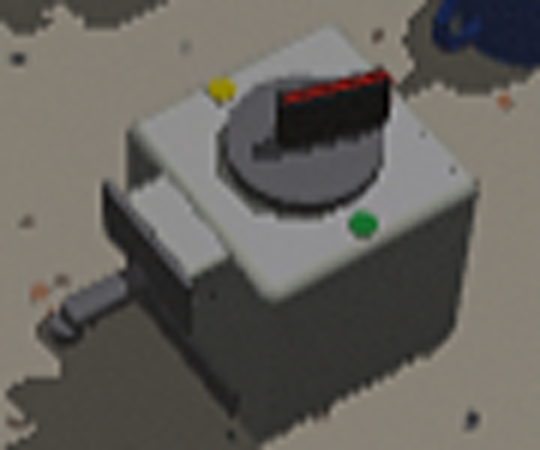

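View pics/top_c.png

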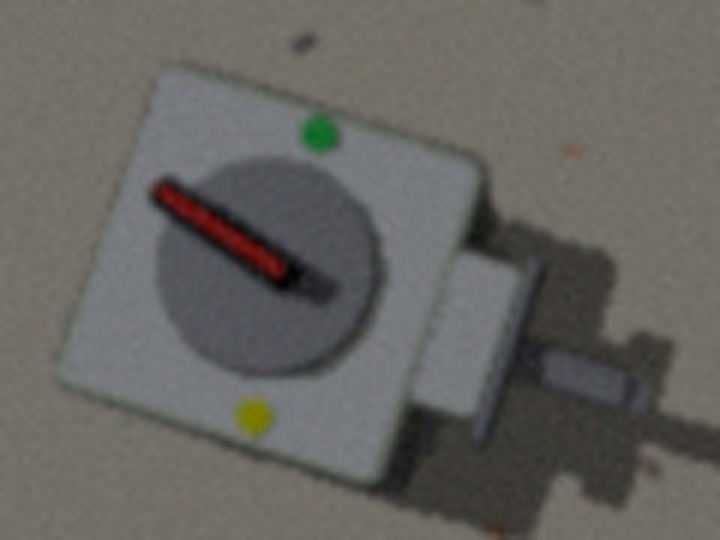

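View pics/top_b.png

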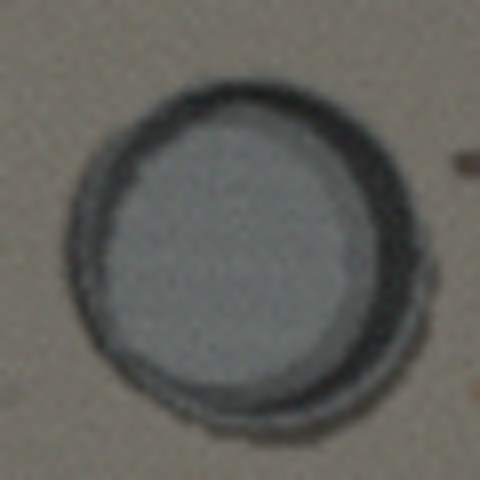

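View pics/scene_b.png

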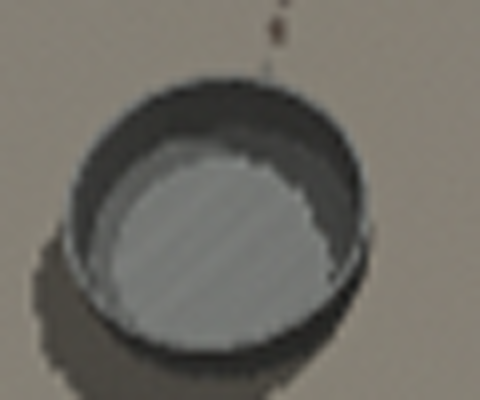

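The enlarged crops confirm the white dispenser. The green dot is on the upper side in the top view (scene 355,177; top 268,177), and the pointer sits between the dots, on the side away from the spout. Now to compute positions.

```bash
python3 - <<'E'
from h import *
np.set_printoptions(precision=4,suppress=True)
c=lambda pts,x,y,k:[((a+.5)/k-.5+x,(b+.5)/k-.5+y) for a,b in pts]
g=plane("top",[(267.79,176.79)],.142)[0];y=plane("top",[(256.91,223.91)],.142)[0]
gs=plane("scene",[(355.17,176.92)],.142)[0];ys=plane("scene",[(331.38,154.38)],.142)[0]
print("g",g,gs,np.linalg.norm(g-y),"y",y,ys,np.linalg.norm(gs-ys))
print("mid",(g+y)/2,(gs+ys)/2)
print("disc top",plane("top",c([(270,267)],215,155,6),.152))
print("disc scene",plane("scene",c([(303,141)],295,140,6),.152))
tc=plane("top",c([(168,60),(487,157),(380,490),(57,380)],215,155,6),.140);print("corners",tc,tc.mean(0))
for a,b in((0,1),(1,2),(2,3),(3,0)):
    d=tc[b]-tc[a];print(np.linalg.norm(d),np.degrees(np.arctan2(d[1],d[0])))
im=cv2.imread("pics/top0.png")[:,:,::-1].copy()
red=mask(im,lambda H,S,V:((H<8)|(H>172))&(S>120)&(V>70));sub=np.zeros_like(red);sub[155:245,215:335]=1
v,u=np.nonzero(red&sub);P=plane("top",np.c_[u,v],.186)[:,:2];m=P.mean(0);w,V=np.linalg.eigh(np.cov((P-m).T));print("red mean",m,np.degrees(np.arctan2(V[1,1],V[0,1])),"ends",[ (m+V[:,1]*e) for e in (((P-m)@V[:,1]).min(),((P-m)@V[:,1]).max())])
# spout nozzle: tip
print("spout top end (arm end z .112)",plane("top",c([(640,390)],215,155,6),.112))
for n,pts,o in(("top",[(66,250),(95,150),(245,80),(350,115),(418,220),(390,375),(120,370),(200,415)],(390,195)),("scene",[(65,230),(85,155),(230,78),(330,125),(368,215),(120,325),(215,353),(300,325)],(220,235))):
    P=plane(n,c(pts,*o,8),.045)[:,:2];A=np.c_[2*P,np.ones(len(P))];s=np.linalg.lstsq(A,(P**2).sum(1),rcond=None)[0];r=np.sqrt(s[2]+s[:2]@s[:2]);print("bowl",n,s[:2],r,np.linalg.norm(P-s[:2],axis=1))
E
```

```text
g [0.5803 0.1757 0.142 ] [0.5804 0.1739 0.142 ] 0.10688958287069654 y [0.4759 0.1988 0.142 ] [0.4754 0.1969 0.142 ] 0.10749875718036256
mid [0.5281 0.1873 0.142 ] [0.5279 0.1854 0.142 ]
disc top [[0.5293 0.1922 0.152 ]]
disc scene [[0.5313 0.1898 0.152 ]]
corners [[0.6088 0.2325 0.14  ]
 [0.5713 0.1138 0.14  ]
 [0.4488 0.153  0.14  ]
 [0.4897 0.2712 0.14  ]] [0.5296 0.1926 0.14  ]
0.12447251016686901 -107.51153063740969
0.12868669457886953 162.22045115869756
0.12504791134847185 70.90264871646343
0.125229772078902 -18.028301205755106
red mean [0.5383 0.2058] 55.470732560901276 ends [array([0.5237, 0.1846]), array([0.553 , 0.2272])]
spout top end (arm end z .112) [[0.4864 0.057  0.112 ]]
bowl top [ 0.4727 -0.1904] 0.05506184303278234 [0.0566 0.0565 0.0535 0.0545 0.055  0.0575 0.0544 0.0523]
bowl scene [ 0.4761 -0.1959] 0.053531600048767655 [0.0534 0.0538 0.0544 0.0522 0.0539 0.0529 0.0539 0.0539]
```

```bash
cat >> h.py <<'E'
def Rz(th):
    x=np.array([np.cos(th),np.sin(th),0]);z=np.array([0,0,-1.]);return np.c_[x,np.cross(z,x),z]
C=np.array([.530,.1915])
def at(deg,r,z):
    t=np.radians(deg);return np.array([C[0]+r*np.cos(t),C[1]+r*np.sin(t),z])
E
python3 - <<'E'
from h import *
np.set_printoptions(precision=3,suppress=True)
for off in(0,180):
    for a in(55.5,20,-18): print(off,a,robot.ik(at(a,18,.178)*[1,1,1] if 0 else at(a,.018,.178),Rz(np.radians(a+off))))
for a in(0,180): 
  for p in((.474,-.30),(.487,.004)): print('b',a,robot.ik([*p,.044],Rz(np.radians(90+a))))
E
```

```text
0 55.5 [ 0.336  0.595 -1.029  1.754  0.562  1.12  -1.476]
0 20 [ 0.285  0.551 -0.919  1.748  0.488  1.09  -2.019]
0 -18 [ 0.173  0.475 -0.72   1.761  0.358  1.04  -2.561]
180 55.5 [ 0.367  0.624 -1.084  1.754  0.604  1.142  1.633]
180 20 [ 0.381  0.631 -1.084  1.745  0.609  1.146  1.03 ]
180 -18 [ 0.4    0.619 -1.077  1.755  0.597  1.138  0.393]
b 0 [ 0.78   0.567 -0.343  1.894  0.275  0.727  0.279]
b 0 [ 0.395  0.505 -0.56   2.069  0.421  0.679 -0.443]
b 180 [ 0.346  0.55   0.206  1.909 -0.167  0.698 -2.49 ]
b 180 [-0.897  0.755  1.08   2.108 -0.92   0.863 -2.394]
```

```bash
python3 - <<'E'
from h import *
np.set_printoptions(precision=3,suppress=True)
p=robot.get_state()['ee_pos']
robot.move_linear([p[0],p[1],.32],velocity=.2)
a=55.5
robot.move_ptp(at(a,.018,.26),Rz(np.radians(a+180)))
robot.gripper_to(.04)
im=robot.grab_frame("top");crop(0,im,190,120,160,140,5,"pics/t1.png")
im=robot.grab_frame("scene");crop(0,im,280,100,130,110,6,"pics/s1.png")
s=robot.get_state();print(s['time'],s['ee_pos'],s['force'],s['opening'])
E
```

```text
4.7917 [0.54  0.206 0.26 ] [0.324 0.212 0.389] 0.039519342586841213
```

View pics/s1.png

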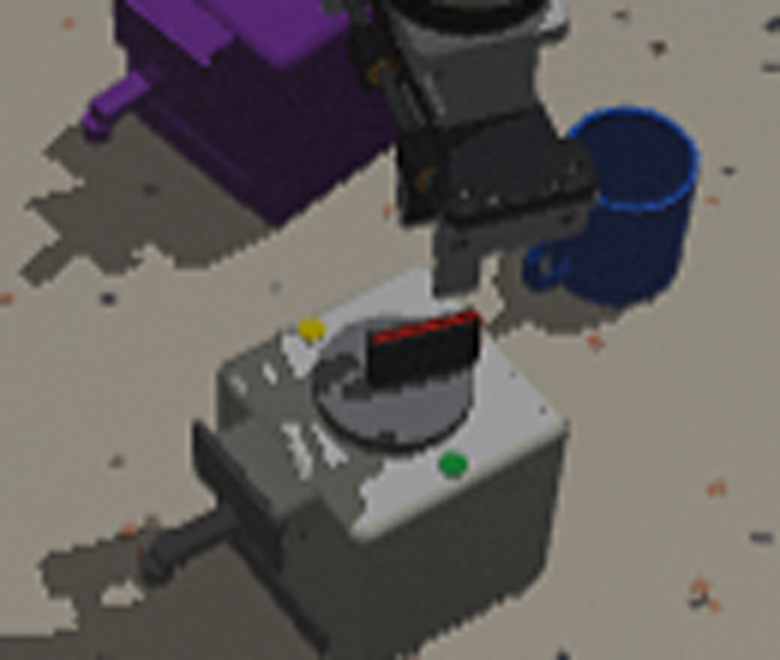

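The enlarged scene crop shows the open fingers above the pointer, at about (455,265) in the crop, with their plane across the bar. I'll go down, cage the bar loosely, sweep it round and squeeze at the end.

```bash
python3 - <<'E'
from h import *
np.set_printoptions(precision=3,suppress=True)
def st(t=''):
    s=robot.get_state();print(t,round(s['time'],2),s['ee_pos'],'F',s['force'],'M',s['moment'],s['opening'])
a=55.5
print(robot.move_linear(at(a,.018,.178),velocity=.08,threshold=6)); st('down')
robot.gripper_to(.016); st('cage')
for b in np.arange(45,-18.1,-10.5):
    robot.move_linear(at(b,.018,.178),velocity=.04,frame=Rz(np.radians(b+180))); st(b)
robot.gripper_to(.008); st('squeeze')
robot.gripper_to(.04); st('open')
robot.move_linear(at(-18,.018,.30),velocity=.15)
robot.move_ptp([.42,-.12,.32],Rz(np.radians(90)))
im=robot.grab_frame("top");cv2.imwrite("pics/t2.png",im[:,:,::-1]);crop(0,im,190,120,160,140,5,"pics/t2c.png")
im=robot.grab_frame("scene");cv2.imwrite("pics/s2.png",im[:,:,::-1]);st()
E
```

```text
False
down 5.97 [0.54  0.206 0.178] F [-0.257  0.485  0.227] M [ 0.183 -0.151 -0.033] 0.03992747920464152
cage 6.54 [0.54  0.206 0.178] F [ 0.293 -0.083 -0.219] M [ 0.157 -0.064  0.038] 0.016084252960442927
45.0 6.88 [0.543 0.204 0.178] F [-0.419 -0.543  0.192] M [ 0.113 -0.084 -0.01 ] 0.015742884179421074
34.5 7.21 [0.545 0.202 0.178] F [-0.571  1.985 -0.507] M [ 0.344  0.043 -0.026] 0.015854034280884742
24.0 7.54 [0.546 0.199 0.178] F [-2.249  2.108 -1.871] M [ 0.685  0.343 -0.032] 0.016022801937124333
13.5 7.88 [0.547 0.196 0.178] F [-2.061  3.507 -1.846] M [ 0.843  0.429 -0.028] 0.01584014224145659
3.0 8.21 [0.548 0.193 0.178] F [-1.391  3.32  -2.28 ] M [ 0.842  0.143 -0.007] 0.015998712219839766
-7.5 8.54 [0.548 0.189 0.178] F [ 0.008  2.867 -2.715] M [ 0.835  0.031 -0.075] 0.01652805643304219
-18.0 8.88 [0.547 0.186 0.178] F [-0.301  2.855 -1.167] M [ 0.807 -0.104  0.044] 0.016316194876443483
squeeze 9.12 [0.548 0.187 0.178] F [ 4.833  8.445 -6.152] M [ 2.087 -1.18  -0.212] 0.013310393233633838
open 9.74 [0.547 0.186 0.178] F [-0.482  0.559  0.234] M [ 0.005 -0.163  0.007] 0.04020010147334732
 12.07 [ 0.421 -0.119  0.32 ] F [-0.713 -0.722 -0.604] M [-0.035 -0.073  0.003] 0.0401929078718441
```

View pics/t2c.png

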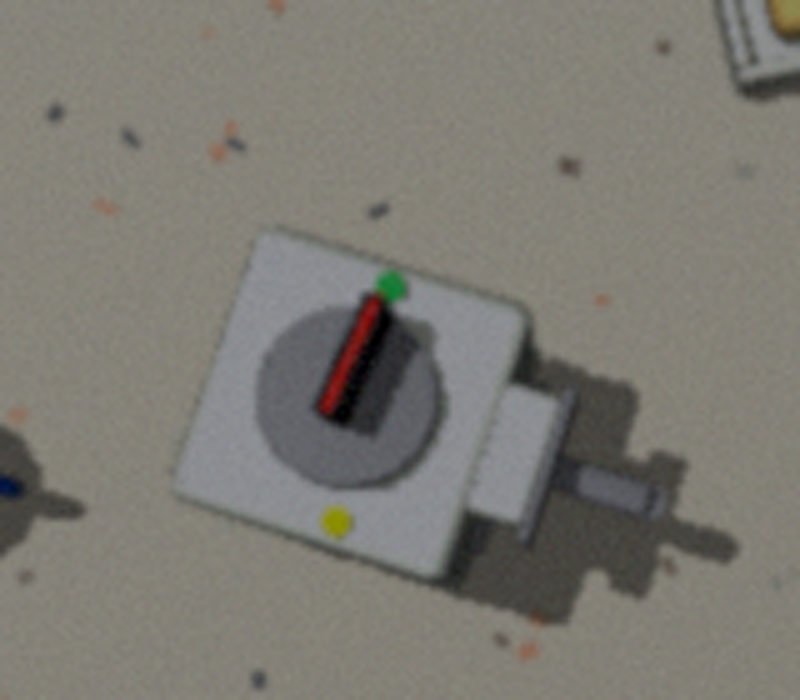

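View pics/s2.png

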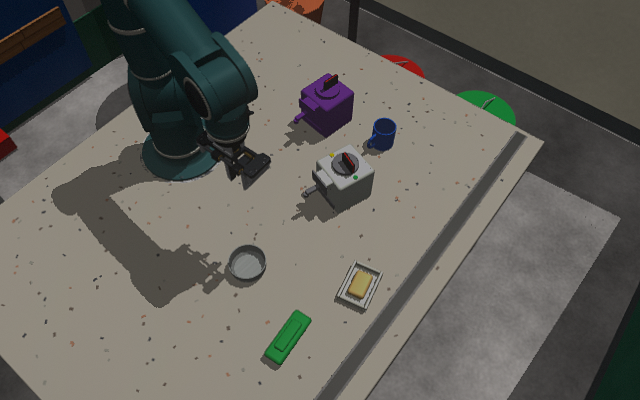

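The dial has turned: in the top crop the red line runs from (325,410) to (375,297), with the green dot at (392,287), and nothing else has moved. I'll measure the pointing line against the dot and get the axis from the intersection of the two pointer lines.

```bash
cat >> h.py <<'E'
def redline(n,im):
    b={"scene":(295,135,90,80),"top":(215,155,120,90)}[n];x,y,w,h=b
    hsv=cv2.cvtColor(im,cv2.COLOR_RGB2HSV).astype(int)
    m=((hsv[...,0]<8)|(hsv[...,0]>172))&(hsv[...,1]>120)&(hsv[...,2]>70)
    s=np.zeros_like(m);s[y:y+h,x:x+w]=1;m&=s
    k,l,st,c=cv2.connectedComponentsWithStats(m.astype(np.uint8),connectivity=8);i=1+np.argmax(st[1:,4])
    v,u=np.nonzero(l==i);wt=im[v,u,0].astype(float)-im[v,u,1]
    P=plane(n,np.c_[u,v],.186)[:,:2];mm=np.average(P,0,wt);w_,V=np.linalg.eigh(np.cov((P-mm).T,aweights=wt));d=V[:,1]
    e=(P-mm)@d
    return mm,d,e.min(),e.max(),len(u)
E
python3 - <<'E'
from h import *
np.set_printoptions(precision=4,suppress=True)
for n,f0,f1 in(("top","top0","t2"),("scene","scene0","s2")):
    L=[]
    for f in(f0,f1):
        im=cv2.imread(f"pics/{f}.png")[:,:,::-1].copy();r=redline(n,im);m,d=r[0],r[1]
        if f==f0 and d[1]<0 or f==f1 and d[0]<0: d=-d
        L.append((m,d));print(n,f,m,np.degrees(np.arctan2(d[1],d[0])),r[2:])
    (m,d),(m2,d2)=L
    t=np.linalg.solve(np.c_[d,-d2],m2-m);c=m+d*t[0];print(n,"axis",c)
    g=plane(n,[{"top":(267.79,176.79),"scene":(355.17,176.92)}[n]],.142)[0][:2]
    for cc in(c,C):
        v=g-cc;print(" green dir",np.degrees(np.arctan2(v[1],v[0])),np.linalg.norm(v))
    print(" green perp dist from pointer line",(g-m2)@[-d2[1],d2[0]])
E
```

```text
top top0 [0.5382 0.2056] 55.48140195982916 (np.float64(-0.02548353212104943), np.float64(0.026209638701239976), 60)
top t2 [0.5432 0.1883] -24.194984835737174 (np.float64(-0.026657105929141223), np.float64(0.026004582403315466), 74)
top axis [0.5303 0.1941]
 green dir -20.179280255943336 0.05327508037190814
 green dir -17.422146891046385 0.05270114684490023
 green perp dist from pointer line 0.0037308485541213817
scene scene0 [0.5373 0.2036] 55.68191358243165 (np.float64(-0.02498730883626933), np.float64(0.027168668643646643), 30)
scene s2 [0.5425 0.1869] -24.119825685127203 (np.float64(-0.026661992645698615), np.float64(0.023198577401327386), 26)
scene axis [0.5298 0.1926]
 green dir -20.255501971326655 0.053975507888915614
 green dir -19.24232010861569 0.053418216477088186
 green perp dist from pointer line 0.003637628119973837
```

Both cameras agree: the pointer is at -24.2° and the green dot at -20.2° about the refined axis (0.530, 0.1933). It overshot by about 4°, so I'll correct it with the refined centre.

```bash
sed -i 's/^C=.*/C=np.array([.530,.1933])/' h.py; python3 - <<'E'
from h import *
np.set_printoptions(precision=3,suppress=True)
def st(t=''):
    s=robot.get_state();print(t,round(s['time'],2),s['ee_pos'],'F',s['force'],'M',s['moment'],s['opening'])
a=-24.2
robot.goto_joints(np.array(robot.get_state()['qpos'])*1.0) if 0 else None
robot.move_ptp(at(a,.018,.28),Rz(np.radians(a+180))); st()
print(robot.move_linear(at(a,.018,.178),velocity=.12,threshold=6))
robot.gripper_to(.008); st('squeeze')
b=-20.2
robot.move_linear(at(b,.018,.178),velocity=.01,frame=Rz(np.radians(b+180))); robot.pause(.2);st(b)
robot.gripper_to(.04); st('open')
robot.move_linear(at(b,.018,.30),velocity=.15)
robot.move_ptp([.42,-.12,.32],Rz(np.radians(90)))
for n,f in(("top","t3"),("scene","s3")):
    im=robot.grab_frame(n);cv2.imwrite(f"pics/{f}.png",im[:,:,::-1])
    if n=="top": crop(0,im,190,120,160,140,5,"pics/t3c.png")
    m,d,*_=redline(n,im); d=d*np.sign(d[0]);print(n,m,np.degrees(np.arctan2(d[1],d[0])),
      "green perp",(plane(n,[{"top":(267.79,176.79),"scene":(355.17,176.92)}[n]],.142)[0][:2]-m)@[-d[1],d[0]])
    x,y,w,h={"top":(215,155,120,90),"scene":(295,140,90,75)}[n]
    mk=mask(im,lambda H,S,V:(H>45)&(H<85)&(S>110));print(blobs(mk[y:y+h,x:x+w],3))
st()
E
```

```text
13.32 [0.547 0.184 0.28 ] F [-0.103 -0.477  0.621] M [ 0.02  -0.117 -0.07 ] 0.04019574803626077
False
squeeze 14.89 [0.547 0.187 0.178] F [ 5.505  5.446 -3.863] M [ 1.234 -1.435 -0.137] 0.011959445081435068
-20.2 15.37 [0.548 0.188 0.178] F [ 5.782  5.994 -4.087] M [ 1.326 -1.534 -0.145] 0.012057348596722035
open 16.0 [0.547 0.187 0.178] F [-0.285 -0.071 -0.986] M [ 0.07  -0.145 -0.025] 0.04009710529097181
top [0.543 0.189] -21.097977738661864 green perp 0.000816897969229304
[([52.72, 22.24], 25, [51, 20, 5, 6])]
scene [0.544 0.187] -21.134300097883525 green perp 0.0007723610607311448
[([60.17, 36.92], 12, [58, 36, 5, 3])]
 18.32 [ 0.421 -0.119  0.32 ] F [0.071 0.893 0.524] M [ 0.007 -0.035  0.038] 0.04016462176020761
```

View pics/t3c.png

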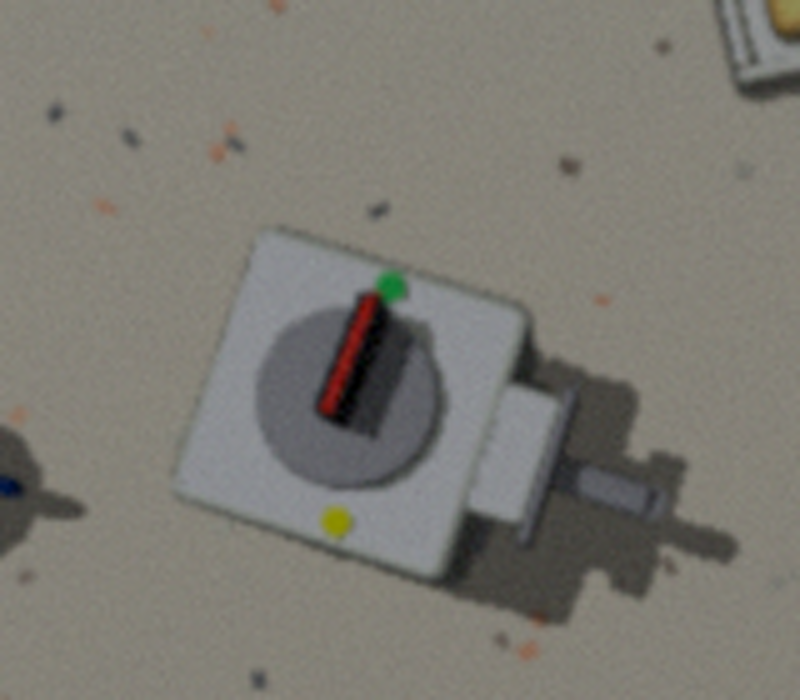

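The pointer now reads -21.1° in both views. Its line passes 0.8 mm from the dot's centre, which is within measurement error, so the dial is done. Next I'll check the spout and bowl positions with projected points.

```bash
python3 - <<'E'
from h import *
np.set_printoptions(precision=4,suppress=True)
S=C-.14*np.array([np.cos(np.radians(72)),np.sin(np.radians(72))]);print(S)
for n,f,(x,y,w,h) in(("top","t3",(280,180,60,60)),("scene","s3",(280,160,60,60))):
    im=cv2.imread(f"pics/{f}.png")[:,:,::-1].copy();k=7
    o=cv2.resize(im[y:y+h,x:x+w],None,fx=k,fy=k,interpolation=cv2.INTER_CUBIC);o=cv2.convertScaleAbs(o,alpha=1.7)
    t=np.linspace(0,2*np.pi,60)
    for z,col in((.092,(255,0,0)),(.112,(0,255,0))):
        P=np.c_[S[0]+.008*np.cos(t),S[1]+.008*np.sin(t),0*t+z]
        q=((proj(n,P)-[x,y]+.5)*k-.5).round().astype(int);cv2.polylines(o,[q],True,col,1)
    cv2.imwrite(f"pics/sp_{n}.png",o[:,:,::-1])
a=cv2.imread("pics/sp_top.png");b=cv2.imread("pics/sp_scene.png")
# bowl
e=[]
for n,f,(x,y,w,h),cc in(("top","t3",(385,190,70,75),(.474,-.193)),("scene","s3",(212,230,70,60),(.474,-.193))):
    im=cv2.imread(f"pics/{f}.png")[:,:,::-1].copy();k=5
    o=cv2.resize(im[y:y+h,x:x+w],None,fx=k,fy=k,interpolation=cv2.INTER_CUBIC);o=cv2.convertScaleAbs(o,alpha=1.5)
    P=np.c_[cc[0]+.055*np.cos(t),cc[1]+.055*np.sin(t),0*t+.045];q=((proj(n,P)-[x,y]+.5)*k-.5).round().astype(int);cv2.polylines(o,[q],True,(255,0,0),1)
    e.append(cv2.resize(o,(380,380)) if 0 else o)
H=420;pad=lambda i:cv2.copyMakeBorder(i,0,420-i.shape[0],0,0,0) if i.shape[0]<420 else i
cv2.imwrite("pics/spout.png",np.hstack([a,b])[:,:840] if 0 else cv2.resize(np.hstack([a,b]),(800,400)))
cv2.imwrite("pics/bowl.png",np.hstack([pad(i) for i in e])[:,:,::-1])
E
```

```text
[0.4867 0.0602]
```

View pics/spout.png

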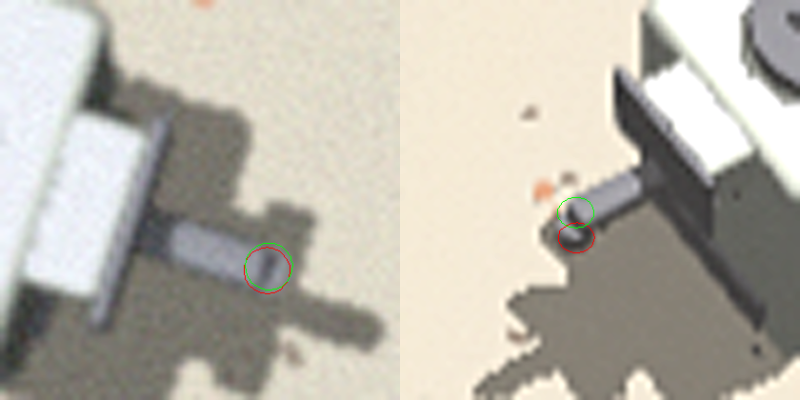

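View pics/bowl.png

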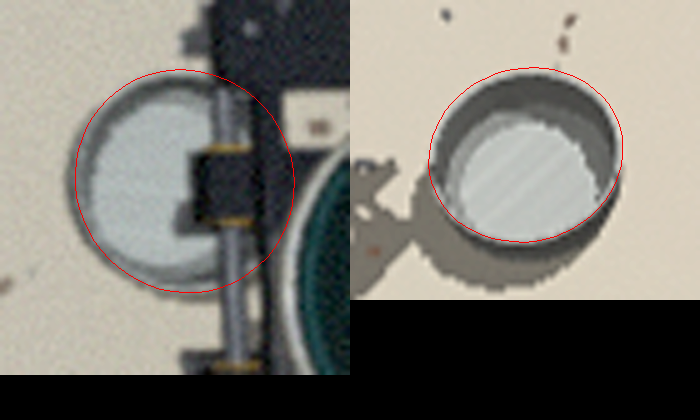

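The overlays match the nozzle in both views, at crop (267,270) and (573,238), so the spout is at about (0.487, 0.060). The bowl is at about (0.474, -0.192). I'll push it from behind with two fingers as a cradle and stop short to look.

```bash
cat >> h.py <<'E'
S=np.array([.4867,.0602])
np.set_printoptions(precision=4,suppress=True)
def st(t=''):
    s=robot.get_state();print(t,round(s['time'],2),s['ee_pos'],'F',s['force'],s['opening'])
def bowlview(tag,cc):
    t=np.linspace(0,2*np.pi,80);e=[]
    for n in("top","scene"):
        im=robot.grab_frame(n);cv2.imwrite(f"pics/{n}_{tag}.png",im[:,:,::-1])
        ctr=proj(n,[*cc,.045])[0];x,y=(ctr-40).astype(int);k=5
        o=cv2.convertScaleAbs(cv2.resize(im[y:y+80,x:x+80],None,fx=k,fy=k,interpolation=cv2.INTER_CUBIC),alpha=1.6)
        P=np.c_[cc[0]+.055*np.cos(t),cc[1]+.055*np.sin(t),0*t+.045];q=((proj(n,P)-[x,y]+.5)*k-.5).round().astype(int);cv2.polylines(o,[q],True,(255,0,0),1);e.append(o)
    cv2.imwrite(f"pics/bv_{tag}.png",np.hstack(e)[:,:,::-1])
E
python3 - <<'E'
from h import *
B=np.array([.474,-.192]);d=(S-B)/np.linalg.norm(S-B);th=np.arctan2(d[1],d[0]);print(np.degrees(th))
R=Rz(th);robot.gripper_to(.06)
p=B-.092*d
robot.move_ptp([*p,.20],R)
print(robot.move_linear([*p,.046],velocity=.15,threshold=8));st('down')
T=S-.015*d
robot.move_linear([*(B-.06*d),.046],velocity=.08);
robot.move_linear([*(T-.054*d),.046],velocity=.05);st('pushed')
bowlview("p1",T)
E
```

```text
87.11719957568239
False
down 20.88 [ 0.4698 -0.2841  0.0468] F [-0.2775 -0.3114  0.74  ] 0.06021389533194436
pushed 26.44 [ 0.4832 -0.0087  0.046 ] F [-0.3954 -0.7549  0.9612] 0.059924391628099996
```

View pics/bv_p1.png

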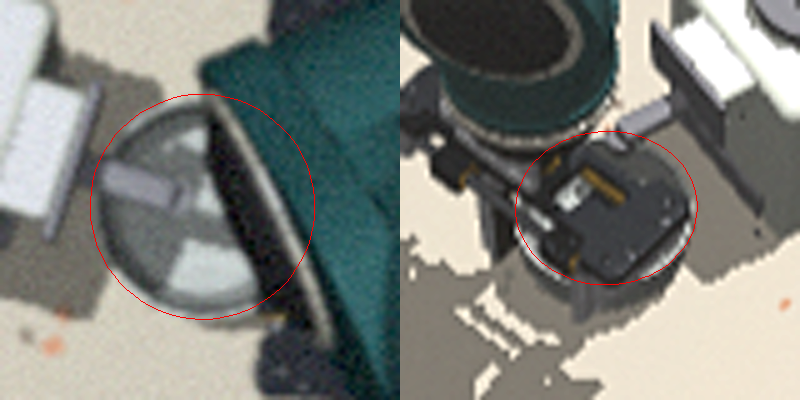

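The bowl is standing in the cradle about 15 mm short, with its rim within 1–2 px of the predicted circle. I'll make the final push slightly short, retreat and measure.

```bash
python3 - <<'E'
from h import *
B=np.array([.474,-.192]);d=(S-B)/np.linalg.norm(S-B)
robot.move_linear([*(S-.055*d),.046],velocity=.02);robot.pause(.2);st('pushed')
robot.move_linear([*(S-.13*d),.046],velocity=.08)
robot.move_linear([*(S-.13*d),.20],velocity=.15)
robot.move_ptp([.40,-.25,.3],Rz(np.radians(87)))
st();bowlview("p2",S)
E
```

```text
pushed 27.59 [0.4839 0.0052 0.046 ] F [-0.5631 -0.6286  0.8178] 0.0601642746754709
 30.74 [ 0.4003 -0.249   0.2993] F [-0.3217 -0.1543  0.2688] 0.059625988838427256
```

View pics/bv_p2.png

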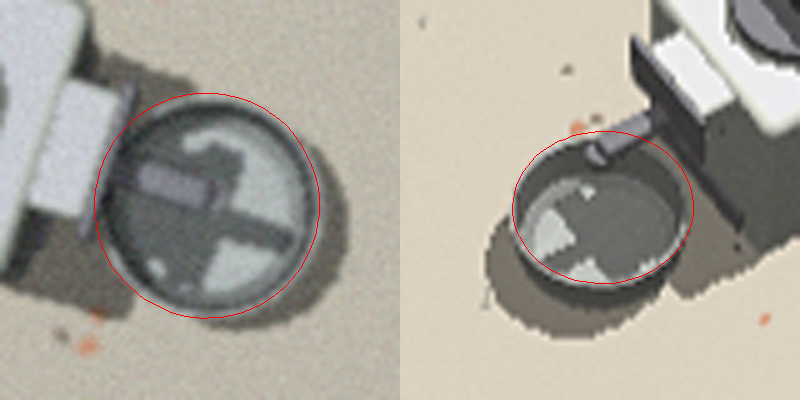

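```bash
python3 - <<'E'
from h import *
t=np.linspace(0,2*np.pi,36,endpoint=False);e=[]
for n in("top","scene"):
    im=cv2.imread(f"pics/{n}_p2.png");ctr=proj(n,[*S,.045])[0];x,y=(ctr-25).astype(int);k=8;print(n,x,y)
    o=cv2.convertScaleAbs(cv2.resize(im[y:y+50,x:x+50],None,fx=k,fy=k,interpolation=cv2.INTER_CUBIC),alpha=1.7)
    for s in range(0,400,80): cv2.line(o,(s,0),(s,6),(0,0,255),1);cv2.line(o,(0,s),(6,s),(0,0,255),1)
    e.append(o)
cv2.imwrite("pics/big.png",np.hstack(e))
E
```

```text
top 293 196
scene 281 178
```

View pics/big.png

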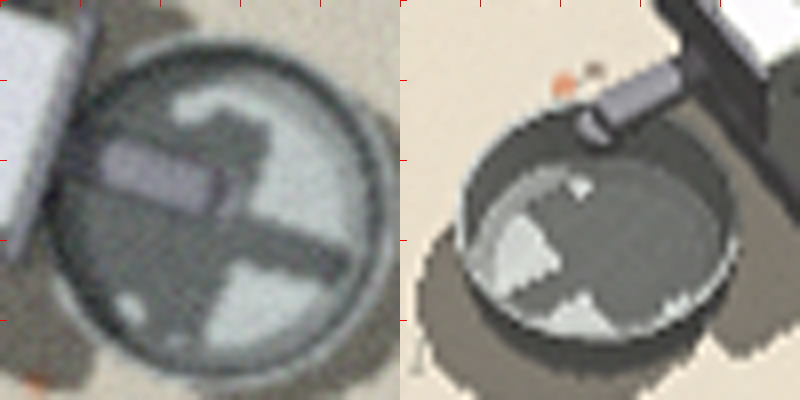

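```bash
python3 - <<'E'
from h import *
D={"top":((293,196),[(393,210),(230,38),(135,62),(62,295),(110,350),(225,383),(340,325),(350,92)]),"scene":((281,178),[(57,235),(62,190),(110,127),(165,103),(338,190),(337,245),(312,288),(200,342),(120,315),(72,270)])}
for n,((x,y),pts) in D.items():
    uv=[((a+.5)/8-.5+x,(b+.5)/8-.5+y) for a,b in pts];P=plane(n,uv,.045)[:,:2]
    A=np.c_[2*P,np.ones(len(P))];s=np.linalg.lstsq(A,(P**2).sum(1),rcond=None)[0];print(n,s[:2],s[:2]-S,np.sqrt(s[2]+s[:2]@s[:2]),np.linalg.norm(P-s[:2],axis=1))
E
```

```text
top [0.4861 0.0583] [-0.0006 -0.0019] 0.053111318817337716 [0.0538 0.0528 0.0517 0.054  0.0538 0.0528 0.0513 0.0545]
scene [0.4873 0.0563] [ 0.0006 -0.0039] 0.053836660551641144 [0.0545 0.0539 0.0537 0.0539 0.0541 0.0537 0.0531 0.0554 0.0526 0.0534]
```

Both views agree that x is right and y is about 2–3 mm short. The scene camera reads about 2 mm low in y on everything. I'll do one small nudge, since there is time.

```bash
python3 - <<'E'
from h import *
B=np.array([.474,-.192]);d=(S-B)/np.linalg.norm(S-B)
q=S-.13*d
robot.move_ptp([*q,.20],Rz(np.arctan2(d[1],d[0])))
robot.move_linear([*q,.046],velocity=.15,threshold=8)
robot.move_linear([*(S-.065*d),.046],velocity=.06)
robot.move_linear([*(S-.0522*d),.046],velocity=.015);robot.pause(.3);st('pushed')
robot.move_linear([*q,.046],velocity=.08)
robot.move_linear([*q,.20],velocity=.15)
robot.move_ptp([.40,-.25,.3],Rz(np.radians(87)))
st();bowlview("p3",S)
e=[]
for n in("top","scene"):
    im=cv2.imread(f"pics/{n}_p3.png");m,dd,*_=redline(n,im[:,:,::-1].copy());print(n,np.degrees(np.arctan2(dd[1],dd[0])))
    ctr=proj(n,[*S,.045])[0];x,y=(ctr-25).astype(int);k=8;print(x,y)
    e.append(cv2.convertScaleAbs(cv2.resize(im[y:y+50,x:x+50],None,fx=k,fy=k,interpolation=cv2.INTER_CUBIC),alpha=1.7))
cv2.imwrite("pics/big3.png",np.hstack(e))
E
```

```text
pushed 35.44 [0.4841 0.008  0.046 ] F [ 0.2301 -0.7545  0.3502] 0.06016163410621624
 38.63 [ 0.4003 -0.249   0.2993] F [-0.6765  0.2153 -0.3045] 0.05981871662695897
top 159.0049851346298
293 196
scene 158.80028456120843
281 178
```

View pics/big3.png

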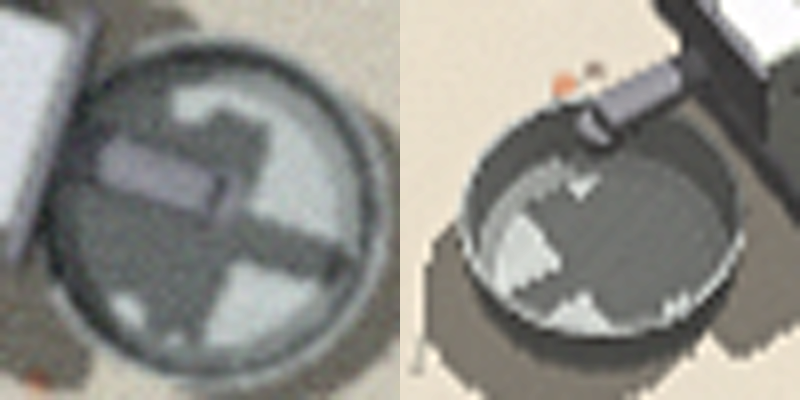

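View pics/top_p3.png

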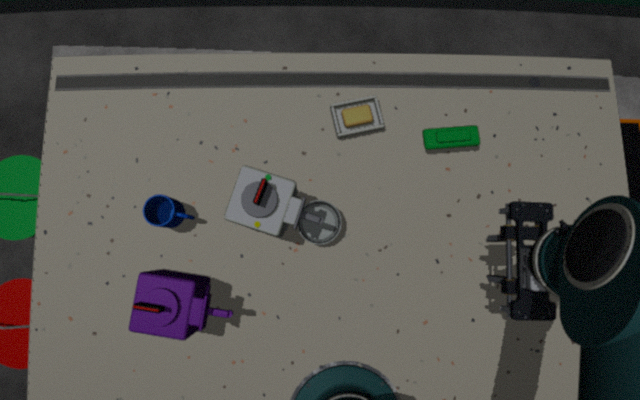

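The full view shows the bowl upright under the spout at about (320,222) and the pointer at the green dot. The mug (164,211), soap holder (357,118) and brush (451,138) are where they started, and the arm is clear. Handing in.

```bash
python3 -c "
from rig import robot
robot.pause(.3);robot.sign_off();print(robot.get_state()['time'])"
```

```text
the job is handed in; nothing more can be done
the job is handed in; nothing more can be done
```

I turned the dose dial to the green dot first, then slid the bowl under the spout, and handed the job in at about 39 s of the 72 s allowed.

- **Dial:** The first turn went about 4° past the dot because my estimate of the dial axis was 2 mm off. I refined the axis from the pictures and corrected it. The pointer now reads about -21.1° in both cameras, with the green dot at about -20.2°. After the correction its line passed about 0.8 mm from the dot's centre.
- **Bowl:** I pushed it along the slab with two open fingers behind the rim, without gripping or lifting it. The first push stopped about 2–3 mm short, so I nudged it about 2.5 mm more. The last pictures show it upright under the nozzle. I judged that final position by eye and did not refit the rim after the nudge. The two cameras disagree by about 2 mm in y, so the centring is only known to about that.
- **Everything else:** The brush, soap holder and mug look unmoved in the last top picture. The arm was clear of everything when I handed in. The wrist forces I read between moves stayed around 10 N.

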